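# Bring the test tile up to the colour reference strip

## Robot

A 6-joint arm with a two-finger parallel gripper is mounted at the origin on the work surface; the furniture and walls round the work are solid. World frame = base frame: x ahead of the robot, y to its left, z up, the work surface at z = 0. Lengths are in mm, angles in rad, forces in N, time in s.
With the tool pointing down it reaches from about 275 to 1000 mm from the base axis. Payload 8.4 kg.
Tool frame: the origin (TCP) lies between the finger pads; the fingertips stand 22 mm ahead of it and the grasp point (between the pads) lies 3 mm ahead of it; z points along the fingers, y is the line along which they close (so a half turn about z gives the same grasp; the last joint's range is limited). The gripper opens to 85 mm and grips with 20 to 120 N. Pads are 22 mm wide; open, the fingers measure 114 mm over their backs; the gripper's body (76 mm by 85 mm) begins 54 mm behind the grasp point. The pads swing forward as they close: fully open they stand 13 mm farther back than shut.
Start: joints at [-0.002, 0.353, 1.633, -0, 1.155, -0.002], TCP at [625.002, -0, 253.281] pointing down, gripper open.
Joint ranges: [-2.63, 2.63], [-0.92, 2.1], [0.06, 2.66], [-1.3, 4.44], [0, 2.69], [-3.02, 3.02]. Speed limits (rad/s): [2.22, 2.22, 2.79, 3.14, 3.14, 3.14].

## Interface

Orientations are given as [roll, pitch, yaw] about the fixed x, y, z axes, in that order (R = Rz(yaw) Ry(pitch) Rx(roll)).
In Python, from rig import r, grab_frame gives the robot as it stands.
- The arm moves only by the shell command python3 -m inch 'ROWS' [FORCE]. ROWS is JSON, a list of rows, each a list of 7 numbers: the turn, a rotation vector about the tool's x, y, z as a fraction of full scale, then the shift along the tool's x, y, z as a fraction of full scale, then the closure, from 0 (fully open) to 1 (shut). In form: [[rx, ry, rz, dx, dy, dz, fingers], ...]. A call has 1 to 8 rows; each row shifts and turns the commanded pose from where the row before left it, along the tool's axes as they then stand; what a row does not reach is not made up. Full scale, the value 1, is 2.5 cm for a shift and pi rad for a turn. A row lasts 1/12 s, in which the tool goes at most 41.7 mm and 7.16 degrees, less where a joint would pass 70% of its speed; a pose out of reach is approached as far as the arm can. A call with a number of a shift or a turn outside -1 to 1 is refused whole. A call with a gripper value outside its range is refused whole. The fingers move at their own pace and stop on an object; FORCE is the grip in N (left out, the last holds). Time passes only in rows, so rows that do not move let the fingers close. It gives the time, the measured TCP pose, the force, the opening and the grip force at its end, in the units of the state.
- r.sense(): the state, without advancing time (a new reading comes with each control period).
- grab_frame(name): name is "scene" or "side" or "wrist"; returns a dict with "pixels" (480x640x3 uint8, red, green, blue), "z_map" (480x640 float32, mm along the optical axis (not along the pixel's ray), 0 where there is no reading), "vertical_fov" (degrees; the focal length in pixels is half the picture's height over the tangent of half this angle, whatever the lens; pixels are square), "cx", "cy" (the principal point, pixels), "cam_to_world" (4x4, takes a point from camera to world coordinates). Camera axes: x right, y down, z forward; pixel columns grow to the right and rows downward; lengths in mm; the calibration is good to about 2 mm. A picture is of the moment at which its call begins.
- r.sign_off(): hands the job in; it is judged then, once.
The state is a dict: "clock": time; "qpos": joint angles; "qvel": joint speeds; "joint_efforts": joint torques, N m; "eef_pos": TCP position; "tcp_rot": TCP orientation; "contact_force": force on the tool from outside, world axes, zero at the start; "wrist_torque": the same for the moment, N m; "opening": opening from 0.0 (shut) to 1.0 (fully open); "grasp_force": force on a finger pad.
Only numpy, scipy, OpenCV 4.12 (cv2) and the standard library are available. Lean on these libraries where they do the work, as an engineer would, in place of code of your own. Each camera call takes 0.05 s, during which the arm holds its last target. There are 200 camera calls.

## Task

The grey test tile lies in the tray of the locked carriage on the plywood bench. With a fingertip press the carriage's red button down, keep it down while you slide the carriage all the way to its end stop at the reference strip, and then let the button spring up so that the carriage is locked there. Only press and push: do not lift or carry anything, keep the tile in its tray, and leave the things standing around where they are.

Things in the scene. Friction and masses are not known exactly. Their poses are not given: they have to be found in the camera images.
- bench: Fixed colour-comparison bench: plywood base 400 x 130 x 10 mm, two steel rods, grey end blocks and, at one end, a white strip of five coloured chips. Origin on the table under the middle of the button's travel; x (level) is the way the carriage must slide, towards the strip; z up. The base spans x = -165 to 235 mm. Nothing on it is higher than 63 mm.
- carriage (a joint): Position of the aluminium carriage (160 x 100 mm, on the rods) along the bench's x axis, in m: 0 at the far end from the strip, 0.14 at the end stop. It starts between 0 and 0.026. While the button is up, catch teeth stop it at 0.0285 and every 20 mm from there, and hold it once it is at the end stop; with the button down it slides freely (1 N of friction plus 6 N per m/s).
- release_button (a joint): Travel of the red spring button on the carriage, in m: 0 up (catch engaged), 0.005 fully down (5 mm of vertical travel). It starts to move at about 4 N and takes 6.5 N fully down; the catch is clear from 3 mm down, so press it fully. It springs up when released, and at the end stop only if the carriage is within 3 mm of it.
- button_top (a point): Middle of the flat on top of the red button, 53 mm above the table when up; moves with button and carriage. The flat is 44 mm along the bench's x by 36 mm across. At its end towards the strip a lip, part of the button, stands 10 mm above the flat, its face 22 mm from this point: a finger pressing on the flat can push against it. Tray rims and tile beyond it are lower than the flat.
- tray_centre (a point): Centre of the floor of the carriage's tray, 42 mm above the table: inside 83 mm along the bench's x axis by 83 mm across, grey rims 6 mm high. It moves with the carriage and lies 80 mm from button_top towards the strip.
- stop_face (a point): Middle of the end stop, the face of the buffers that the carriage's front edge meets at joint value 0.14; fixed on the bench, 36 mm above the table.
- tile: Loose grey fired test tile, 75 x 45 x 8 mm, lying flat somewhere along the tray, its long side across the bench; origin at the centre of its underside.
- red_tile: Bystander: loose terracotta-coloured test tile, 75 x 45 x 8 mm, lying on the table beside the bench; origin at the centre of its underside.
- jar_blue: Bystander: loose white glaze jar with a blue lid, 50 mm across, 62 mm high; origin at the centre of its underside.
- jar_red: Bystander: loose white glaze jar with a red lid, 50 mm across, 62 mm high; origin at the centre of its underside.
- clay_stamp: Bystander: loose upright fired-clay stamp, 26 mm across, 56 mm high; origin at the centre of its underside.
- kidney: Bystander: loose red kidney-shaped scraper, 42 x 94 x 8 mm, lying flat; origin at the centre of its underside.
- water_bowl: Bystander: loose grey bowl, 120 mm across, 60 mm high; origin at the centre of its underside.

How it is judged (in metres and radians):
On the way, in this order (a step that is already met when the one before it is completed fails the run):
1. the button is pressed while the carriage is still near where it started (value of joint release_button above 0.003 m and x of tray_centre in the frame of bench below 0.055 m), for 0.05 s.
2. the carriage is at its end stop with the button still held down (value of joint release_button above 0.003 m and value of joint carriage above 0.137 m), for 0.1 s.
At the end, for the whole second after the job is handed in: The carriage is within 5 mm of its end stop with the button sprung up (within 1 mm), and the tile lies flat and at rest in its tray (value of joint carriage above 0.135 m and value of joint release_button below 0.001 m and velocity of joint carriage below 0.005 m/s and horizontal distance between tile and tray_centre below 0.025 m and z of tile in the frame of bench below 0.047 m and angle between tile's own z axis and vertical below 0.1 rad and linear speed of tile below 0.01 m/s); the robot touches nothing.
It fails at once if the button is up while the carriage is under way between its start and the end stop (value of joint carriage between 0.045 and 0.12 m and value of joint release_button below 0.001 m).
It fails at once if the tile is lifted or thrown out of its tray (not (z of tile in the frame of bench below 0.05 m and horizontal distance between tile and tray_centre below 0.03 m)).
It fails at once if a bystander is moved by more than 20 mm (distance of any of red_tile, jar_blue, jar_red, clay_stamp, kidney, water_bowl from where it was at the start of the episode above 0.02 m).
It also fails if it takes over 40 s, if anything falls off the work surface, if the arm or the gripper's body presses on something with over 40 N, if the wrist force passes 120 N, or if a joint passes its speed limit or range.

## Working session

There is one attempt and no reset: what is moved stays moved. The work goes in short steps, Python scripts to look and compute and a shell command to move; the robot and the scene stay as the last step left them, time stands still between calls to the robot, and variables do not carry over. Pictures are saved under pics/ and viewed, at most 10 in all, crops included, and the job is handed in when it is done.

```bash
mkdir -p pics; cat > h.py <<'E'
import numpy as np, cv2
from rig import r, grab_frame
def pts(f):
    z=f["z_map"]; F=240/np.tan(np.radians(f["vertical_fov"])/2)
    v,u=np.mgrid[:480,:640]
    P=np.stack([(u-f["cx"])/F*z,(v-f["cy"])/F*z,z],-1)
    T=np.array(f["cam_to_world"]); return P@T[:3,:3].T+T[:3,3]
def save(f,n): cv2.imwrite("pics/"+n,f["pixels"][:,:,::-1])
E
python3 - <<'E'
from h import *
f=grab_frame("scene"); g=grab_frame("side")
cv2.imwrite("pics/a.png",cv2.resize(np.vstack([f["pixels"],g["pixels"]])[:,:,::-1],(400,600)) if 0 else f["pixels"][:,:,::-1])
for n,f in(("scene",f),("side",g)):
    P=pts(f); h=cv2.cvtColor(f["pixels"],cv2.COLOR_RGB2HSV)
    m=(((h[...,0]<8)|(h[...,0]>172))&(h[...,1]>140)&(h[...,2]>80)&(f["z_map"]>0)).astype(np.uint8)
    k,l,s,c=cv2.connectedComponentsWithStats(m)
    for i in range(1,k):
        if s[i,4]>40:
            q=P[l==i]; print(n,s[i],np.median(q,0).round(),np.percentile(q,[2,98],axis=0).round().tolist(),np.median(f["pixels"][l==i],0))
print(r.sense())
E
```

```text
scene [329 205  19  13 196] [667. 134.  61.] [[647.0, 115.0, 58.0], [688.0, 155.0, 64.0]] [146.  42.  36.]
scene [385 262  36  24 431] [690. -68.   8.] [[669.0, -104.0, 5.0], [712.0, -24.0, 10.0]] [131.  56.  47.]
scene [342 264  28  25 389] [572. -48.  53.] [[555.0, -73.0, 47.0], [591.0, -26.0, 63.0]] [147.  24.  21.]
scene [235 363  52  50 186] [ 302. -120.    6.] [[291.0, -190.0, 4.0], [317.0, -68.0, 9.0]] [133.  48.  42.]
side [284 173  23  25 369] [688. -59.   9.] [[669.0, -99.0, 6.0], [711.0, -18.0, 12.0]] [114.  44.  36.]
side [330 179  24  20 315] [571. -42.  54.] [[554.0, -72.0, 46.0], [589.0, -21.0, 65.0]] [118.   7.   4.]
side [474 200   8  45 129] [ 300. -112.    8.] [[289.0, -193.0, 5.0], [316.0, -62.0, 11.0]] [118.  32.  27.]
side [241 216  25  17 339] [667. 141.  62.] [[646.0, 119.0, 58.0], [688.0, 161.0, 65.0]] [128.  29.  23.]
{'clock': 0.1, 'qpos': array([-2.39289505e-03,  3.53595158e-01,  1.63406668e+00, -6.18291896e-05,
        1.15519622e+00, -2.38134209e-03]), 'qvel': array([-0.00272938, -0.00069216, -0.00449081,  0.00064283,  0.00034221,
       -0.00053162]), 'joint_efforts': array([ 4.27485766e-04, -6.06356549e+01, -3.42817569e+01, -7.40920814e-05,
        3.91241178e-03, -4.99377973e-05]), 'eef_pos': array([ 6.24596489e+02, -1.27331473e-02,  2.52623615e+02]), 'tcp_rot': array([-3.14032712e+00,  5.35207785e-05,  1.57080981e+00]), 'contact_force': array([-0.09238119, -1.0460289 ,  0.70090179]), 'wrist_torque': array([ 0.00179961,  0.0616915 , -0.01111938]), 'grasp_force': 0.0, 'opening': 0.9953141523433602}
```

View pics/a.png

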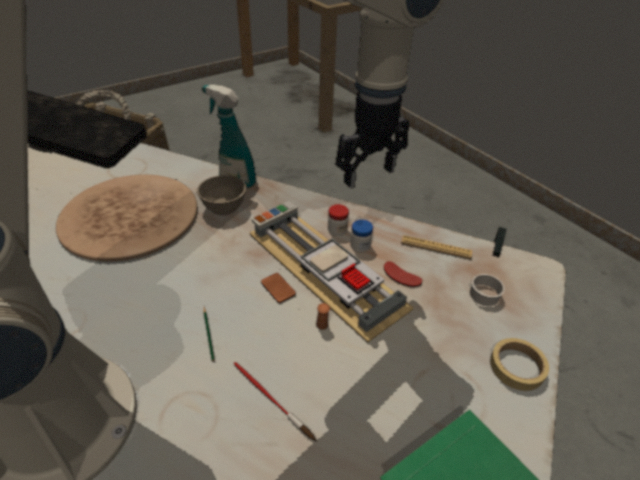

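The scene view shows the bench running from the near end block (382,310) to the strip at (270,215). The button is at (355,277), the tile at (328,260) and the jars at (338,217) and (362,232). Next I measure the bench axis.

```bash
python3 - <<'E'
from h import *
for n in("scene","side","wrist"):
    f=grab_frame(n); save(f,n+"1.png")
    P=pts(f); h=cv2.cvtColor(f["pixels"],cv2.COLOR_RGB2HSV)
    z=P[...,2]
    near=(np.hypot(P[...,0]-590,P[...,1])<300)&(f["z_map"]>0)
    m=near&(z>4)&(z<16)&(h[...,0]>10)&(h[...,0]<28)&(h[...,1]>70)
    k,l,s,c=cv2.connectedComponentsWithStats(cv2.dilate(m.astype(np.uint8),np.ones((5,5))))
    i=1+np.argmax(s[1:,4]); q=P[m&(l==i)][:,:2].astype(np.float32)
    print(n,"wood",len(q),cv2.minAreaRect(q), s[i])
    m2=near&(z>25)&(z<64)
    k,l,s,c=cv2.connectedComponentsWithStats(m2.astype(np.uint8))
    for i in range(1,k):
        if s[i,4]>60:
            q=P[l==i]; print("  hi",s[i],np.median(q,0).round(),cv2.minAreaRect(q[:,:2].astype(np.float32)))
    hue=h[...,0]; rd=near&((hue<8)|(hue>172))&(h[...,1]>170)&(z>45)&(z<58)
    if rd.sum()>30: q=P[rd]; print("  red",cv2.minAreaRect(q[:,:2].astype(np.float32)),np.median(q,0))
E
```

```text
scene wood 2997 ((564.4697875976562, 44.18217468261719), (131.7270965576172, 400.41717529296875), 5.251376628875732) [ 248  215  167  129 5145]
  hi [ 251  201  156  127 5080] [560.  -1.  41.] ((564.345947265625, 51.714385986328125), (113.94880676269531, 388.5614013671875), 5.267911911010742)
  hi [327 204  22  25 444] [661. 127.  57.] ((667.74365234375, 135.55247497558594), (47.30413818359375, 47.9337158203125), 79.75860595703125)
  hi [350 220  23  26 479] [671.  53.  57.] ((677.8890380859375, 60.40947723388672), (48.6717414855957, 47.47913360595703), 24.75945472717285)
  hi [471 274  23  25 110] [ 783. -184.   30.] ((791.669677734375, -191.53268432617188), (68.37186431884766, 39.69932556152344), 46.24140167236328)
  hi [316 303  14  20 204] [468. -83.  52.] ((471.7623596191406, -79.98731231689453), (23.083642959594727, 22.300874710083008), 12.756317138671875)
  red ((612.4898681640625, 37.93316650390625), (246.6359405517578, 50.95467758178711), 65.876953125) [572.85427756 -48.99031241  52.58797104]
side wood 2727 ((555.997802734375, 44.857696533203125), (128.7903289794922, 406.511
[... 986 characters left out ...]
10.  42.] ((568.6845703125, 14.965728759765625), (112.3104476928711, 308.4424743652344), 5.058549880981445)
  hi [ 345    0   70   70 3985] [668. 135.  61.] ((669.4243774414062, 134.87094116210938), (49.10150146484375, 40.861454010009766), 0.8523433208465576)
  hi [ 355  100   67   66 3386] [678.  65.  61.] ((679.4129638671875, 63.742027282714844), (48.47781753540039, 49.11024475097656), 4.50314474105835)
  hi [132 274  40  38 960] [477. -73.  54.] ((472.9192199707031, -76.97987365722656), (23.90410804748535, 24.85801124572754), 28.35404396057129)
  red ((604.5968627929688, 14.570205688476562), (287.128662109375, 90.79460906982422), 50.95563507080078) [576.06917235 -46.35590306  52.76711876]
```

View pics/wrist1.png

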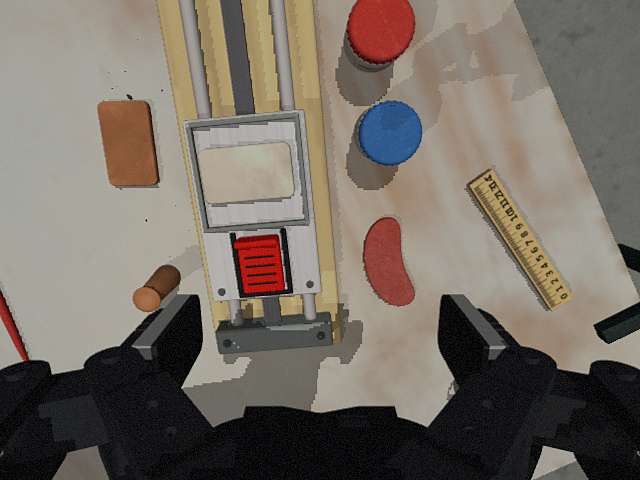

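The wrist view shows the button at (262,263) with its lip at (258,242) and dark guides on both sides. The tray and tile are at (247,170), the stamp top is at (147,298) and the blue jar is at (390,132). The bench axis is about 5.2° off world +y, towards -x. Next I compute the button position.

```bash
cat >> h.py <<'E'
a=np.radians(90+5.2); U=np.array([np.cos(a),np.sin(a)]); V=np.array([U[1],-U[0]])
def button(f):
    P=pts(f); h=cv2.cvtColor(f["pixels"],cv2.COLOR_RGB2HSV); hue=h[...,0]
    O=np.array([567.5,9.3]); B=np.stack([(P[...,:2]-O)@U,(P[...,:2]-O)@V,P[...,2]],-1)
    rd=((hue<6)|(hue>174))&(h[...,1]>170)&(abs(B[...,1])<40)&(B[...,0]<110)&(P[...,2]>40)&(f["z_map"]>0)
    q=B[rd]; fl=q[(q[:,2]<57)]; lip=q[q[:,2]>60]
    print("flat",len(fl),np.percentile(fl,[1,50,99],axis=0).round(1).tolist())
    if len(lip): print("lip",len(lip),np.percentile(lip,[1,50,99],axis=0).round(1).tolist())
    g=(np.abs(B[...,1])<40)&(abs(B[...,0]-np.median(fl[:,0]))<25)&(h[...,2]<50)&(P[...,2]>40)
    if g.sum(): print("dark guides",np.percentile(B[g],[5,50,95],axis=0).round(1).tolist())
    return O
E
python3 - <<'E'
from h import *
f=grab_frame("wrist"); button(f)
E
python3 -m inch '[[0,0,0.0393,0,0,0,1],[0,0,0.0393,0,0,0,1],[0,0,0.0393,0,0,0,1],[0,0,0.0393,0,0,0,1],[0,0,0.0393,0,0,0,1],[0,0,0.0393,0,0,0,1]]'
python3 -m inch '[[0,0,0.0393,0,0,0,1],[0,0,0.0393,0,0,0,1],[0,0,0.0393,0,0,0,1],[0,0,0.0393,0,0,0,1],[0,0,0.0393,0,0,0,1],[0,0,0.0393,0,0,0,1],[0,0,0,0,0,0,1]]'
```

```text
flat 1843 [[-83.2, -16.0, 45.5], [-57.9, 2.4, 52.7], [-30.6, 19.5, 55.8]]
lip 547 [[-36.4, -15.1, 60.3], [-31.1, 4.2, 63.5], [6.5, 38.5, 325.5]]
dark guides [[-79.7, -21.3, 44.5], [-58.3, 5.0, 46.0], [-37.0, 25.6, 54.2]]
clock: 0.8
eef_pos: [625.0, 0.0, 253.2]
tcp_rot: [-3.142, 0.0, 0.824]
contact_force: [-1.2, 0.3, 0.7]
opening: 0.14
grasp_force: 0.0
clock: 1.38
eef_pos: [625.0, 0.0, 253.2]
tcp_rot: [-3.142, 0.0, 0.084]
contact_force: [0.4, -0.7, 0.5]
opening: -0.002
grasp_force: 0.0
```

```bash
python3 -m inch '[[0,0,0,-0.54,0.44,0,1],[0,0,0,-0.54,0.44,0.6,1],[0,0,0,-0.54,0.45,1,1],[0,0,0,-0.54,0.45,1,1],[0,0,0.002,0,0,1,1],[0,0,0,0,0,1,1],[0,0,0,0,0,0.6,1],[0,0,0,0,0,0,1]]'
python3 - <<'E'
from h import *
for n in("wrist","side"):
    f=grab_frame(n); save(f,n+"2.png"); button(f)
a=cv2.imread("pics/side2.png")[120:320,220:420]; b=cv2.imread("pics/wrist2.png")
cv2.imwrite("pics/c2.png",np.hstack([cv2.resize(b,(440,330)),cv2.resize(a,(330,330))]))
E
```

```text
clock: 2.05
eef_pos: [572.9, -49.1, 120.1]
tcp_rot: [-3.141, 0.005, 0.087]
contact_force: [-0.9, 0.7, -0.2]
opening: 0.001
grasp_force: 0.0
flat 4907 [[-80.3, -14.3, 48.1], [-58.2, 5.8, 52.8], [-36.3, 19.8, 54.9]]
lip 1143 [[-109.4, -14.7, 60.2], [-35.2, 8.1, 62.9], [-7.4, 21.2, 195.5]]
dark guides [[-79.5, 4.3, 111.4], [-58.3, 17.9, 178.1], [-37.2, 21.7, 195.7]]
flat 245 [[-82.5, -18.3, 44.5], [-57.6, -2.3, 53.6], [-30.3, 19.6, 56.8]]
lip 46 [[-40.6, -17.9, 60.2], [-35.0, -1.3, 63.1], [-29.4, 15.4, 65.8]]
dark guides [[-69.7, -37.3, 110.3], [-47.0, -18.2, 240.4], [-33.8, 28.5, 371.5]]
```

View pics/c2.png

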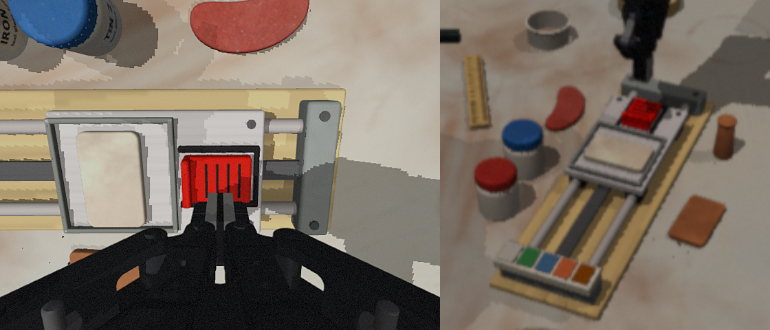

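The wrist view shows the fingertips just over the button, which is at about (217,180) in the composite. The tray is beyond its lip and the way is clear. The tool needs about 1.7 mm more in x, then I descend.

```bash
python3 -m inch '[[0,0,0,0.07,0,0.6,1],[0,0,0,0,0,0.6,1],[0,0,0,0,0,0.4,1],[0,0,0,0,0,0,1],[0,0,0,0,0,0,1]]'
python3 -m inch '[[0,0,0,0,0,0.1,1],[0,0,0,0,0,0.1,1],[0,0,0,0,0,0.1,1],[0,0,0,0,0,0,1],[0,0,0,0,0,0,1]]'
```

```text
clock: 2.57
eef_pos: [577.2, -48.9, 83.9]
tcp_rot: [3.142, -0.0, 0.084]
contact_force: [0.7, 0.0, 0.7]
opening: 0.0
grasp_force: 0.0
clock: 2.98
eef_pos: [576.9, -49.0, 75.8]
tcp_rot: [3.142, 0.0, 0.083]
contact_force: [-0.3, 0.5, -0.1]
opening: -0.0
grasp_force: 0.0
```

```bash
python3 -m inch '[[0,0,0,-0.09,0,0,1],[0,0,0,0,0,0.08,1],[0,0,0,0,0,0.08,1],[0,0,0,0,0,0.08,1],[0,0,0,0,0,0,1],[0,0,0,0,0,0,1]]'
```

```text
clock: 3.48
eef_pos: [574.6, -49.2, 70.1]
tcp_rot: [3.142, 0.0, 0.083]
contact_force: [-3.3, 0.1, 8.2]
opening: 0.001
grasp_force: 3.5
```

```bash
python3 -m inch '[[0,0,0,0,0,0.03,1],[0,0,0,0,0,0,1],[0,0,0,0,-0.05,0,1],[0,0,0,0,-0.1,0,1],[0,0,0,0,-0.15,0,1],[0,0,0,0,-0.1,0,1],[0,0,0,0,-0.05,0,1],[0,0,0,0,0,0,1]]'; python3 - <<'E'
from h import *
f=grab_frame("wrist"); save(f,"w3.png"); button(f)
E
```

```text
clock: 4.15
eef_pos: [573.7, -37.9, 69.9]
tcp_rot: [3.141, 0.0, 0.083]
contact_force: [-5.1, 0.1, 15.6]
opening: 0.002
grasp_force: 7.3
flat 4966 [[-69.0, -8.8, 43.8], [-41.8, 13.3, 47.8], [-20.8, 20.0, 56.9]]
lip 199 [[-103.3, -5.1, 62.1], [-45.2, 14.8, 124.2], [0.9, 23.0, 146.3]]
dark guides [[-62.8, 5.3, 55.0], [-44.0, 19.5, 127.3], [-20.7, 23.1, 145.7]]
```

```bash
python3 -m inch '[[0,0,0,0,-0.1,0,1],[0,0,0,0,-0.2,0,1],[0,0,0,-0.003,-0.3,0,1],[0,0,0,-0.003,-0.3,0,1],[0,0,0,-0.003,-0.3,0,1],[0,0,0,-0.003,-0.3,0,1],[0,0,0,-0.003,-0.3,0,1],[0,0,0,-0.003,-0.3,0,1]]'
```

```text
clock: 4.87
eef_pos: [568.9, 14.4, 70.0]
tcp_rot: [3.141, -0.0, 0.083]
contact_force: [-4.2, -1.6, 14.6]
opening: -0.0
grasp_force: 7.3
```

```bash
python3 -m inch '[[0,0,0,-0.003,-0.3,0,1],[0,0,0,-0.003,-0.3,0,1],[0,0,0,-0.003,-0.3,0,1],[0,0,0,-0.003,-0.3,0,1],[0,0,0,-0.003,-0.3,0,1],[0,0,0,-0.003,-0.3,0,1],[0,0,0,0,-0.2,0,1],[0,0,0,0,-0.1,0,1]]'; python3 - <<'E'
from h import *
f=grab_frame("wrist"); save(f,"w4.png"); button(f)
E
```

```text
clock: 5.53
eef_pos: [564.1, 67.1, 70.0]
tcp_rot: [3.142, -0.0, 0.083]
contact_force: [-5.0, -2.2, 14.7]
opening: -0.003
grasp_force: 7.4
flat 4957 [[36.2, -9.1, 43.7], [63.1, 13.2, 47.7], [84.4, 20.0, 56.9]]
lip 179 [[9.1, -5.4, 62.1], [58.0, 14.6, 115.8], [99.4, 23.2, 146.5]]
dark guides [[42.4, 5.6, 54.7], [61.2, 19.5, 127.3], [84.3, 23.1, 145.7]]
```

View pics/w4.png

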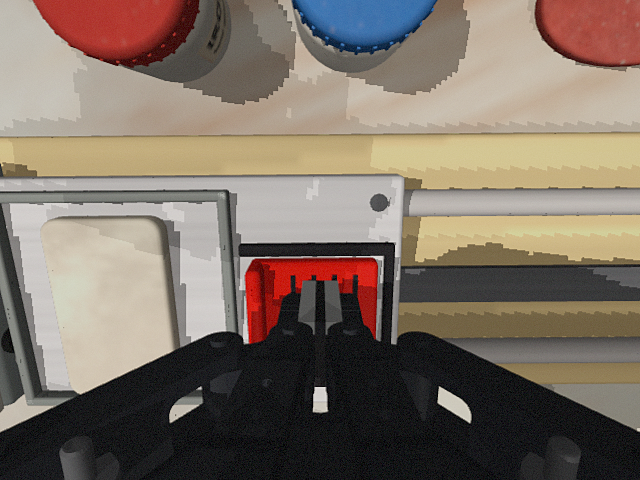

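The wrist view shows the finger still mid-button at (320,290) on the pressed button (245–380), with the tile in the tray at left. About 12 mm of travel is left.

```bash
python3 -m inch '[[0,0,0,0,-0.1,0,1],[0,0,0,0,-0.12,0,1],[0,0,0,0,-0.1,0,1],[0,0,0,0,-0.08,0,1],[0,0,0,0,-0.06,0,1],[0,0,0,0,-0.04,0,1],[0,0,0,0,0,0,1]]'
```

```text
clock: 6.17
eef_pos: [563.1, 78.3, 69.9]
tcp_rot: [3.14, 0.0, 0.084]
contact_force: [-3.8, -5.8, 15.1]
opening: -0.001
grasp_force: 7.6
```

```bash
python3 -m inch '[[0,0,0,0,-0.08,0,1],[0,0,0,0,-0.08,0,1],[0,0,0,0,0,0,1]]'; python3 - <<'E'
from h import *
f=grab_frame("wrist"); save(f,"w5.png"); button(f)
E
```

```text
clock: 6.42
eef_pos: [563.6, 82.2, 70.0]
tcp_rot: [3.14, -0.001, 0.084]
contact_force: [-1.6, -6.2, 13.1]
opening: 0.001
grasp_force: 6.2
flat 4605 [[47.3, -11.4, 43.6], [65.1, 13.9, 47.7], [95.5, 20.0, 56.9]]
lip 178 [[18.5, -3.9, 61.8], [72.6, 15.6, 119.6], [107.7, 23.6, 146.0]]
dark guides [[42.9, 0.9, 46.2], [68.1, 18.3, 124.7], [87.6, 23.7, 145.4]]
```

```bash
python3 -m inch '[[0,0,0,0,-0.08,0,1],[0,0,0,0,-0.08,0,1],[0,0,0,0,-0.04,0,1],[0,0,0,0,0,0,1]]'; python3 - <<'E'
from h import *
f=grab_frame("wrist"); save(f,"w6.png"); button(f)
E
```

```text
clock: 6.8
eef_pos: [563.6, 87.1, 70.0]
tcp_rot: [3.14, -0.002, 0.084]
contact_force: [0.4, -8.0, 10.4]
opening: 0.0
grasp_force: 6.1
flat 4689 [[47.3, -12.3, 43.7], [60.7, 13.5, 47.7], [95.4, 20.0, 56.8]]
lip 218 [[25.3, -3.9, 60.9], [69.4, 15.9, 122.5], [106.4, 24.1, 145.4]]
dark guides [[37.7, -1.4, 46.4], [64.2, 15.7, 122.0], [83.8, 23.7, 144.0]]
```

The carriage no longer moves under an 8 N push, so it is at the end stop with the button still down. I lift straight up.

```bash
python3 -m inch '[[0,0,0,0,0,0,1],[0,0,0,0,0,-0.1,1],[0,0,0,0,0,-0.2,1],[0,0,0,0,0,-0.3,1],[0,0,0,0,0,-0.8,1],[0,0,0,0,0,-1,1],[0,0,0,0,0,-1,1],[0,0,0,0,0,-1,1]]'; python3 -m inch '[[0,0,0,0,0,-0.5,1],[0,0,0,0,0,0,1],[0,0,0,0,0,0,1]]'; python3 - <<'E'
from h import *
f=grab_frame("wrist"); save(f,"w7.png"); button(f)
g=grab_frame("side"); button(g)
cv2.imwrite("pics/c7.png",np.hstack([cv2.resize(f["pixels"],(440,330)),cv2.resize(g["pixels"][120:320,220:420],(330,330))])[:,:,::-1])
P=pts(f); O=np.array([567.5,9.3]); B=np.stack([(P[...,:2]-O)@U,(P[...,:2]-O)@V],-1)
h=cv2.cvtColor(f["pixels"],cv2.COLOR_RGB2HSV); z=P[...,2]
t=(z>47.5)&(z<53)&(h[...,1]<100)&(B[...,0]>110)&(B[...,0]<190)&(abs(B[...,1])<38)
print("tile",t.sum(),np.percentile(B[t],[2,50,98],axis=0).round(1).tolist(),np.percentile(z[t],[5,50,95]))
E
```

```text
clock: 7.52
eef_pos: [561.9, 88.2, 180.1]
tcp_rot: [-3.141, 0.001, 0.083]
contact_force: [0.7, 0.1, -0.0]
opening: -0.001
grasp_force: 0.0
clock: 7.77
eef_pos: [562.5, 88.2, 192.0]
tcp_rot: [-3.141, -0.001, 0.083]
contact_force: [-0.5, 0.4, -0.1]
opening: 0.001
grasp_force: 0.0
flat 3046 [[47.6, -17.8, 46.7], [69.8, 3.0, 52.8], [90.9, 19.8, 54.6]]
lip 718 [[28.6, -14.8, 60.5], [92.2, 12.0, 63.2], [104.6, 23.2, 268.3]]
dark guides [[47.3, -1.6, 192.8], [73.6, 15.8, 246.8], [92.6, 23.0, 267.4]]
flat 308 [[47.3, -18.5, 45.2], [70.0, -2.4, 53.6], [96.7, 19.8, 56.7]]
lip 59 [[82.2, -18.1, 60.3], [93.4, -2.7, 62.9], [98.6, 15.4, 255.9]]
dark guides [[62.7, -37.9, 178.3], [84.0, -22.9, 282.5], [94.1, 2.8, 439.4]]
tile 6807 [[128.6, -34.9], [150.0, 2.4], [171.6, 36.4]] [49.06426639 50.26240885 51.37351911]
```

View pics/c7.png

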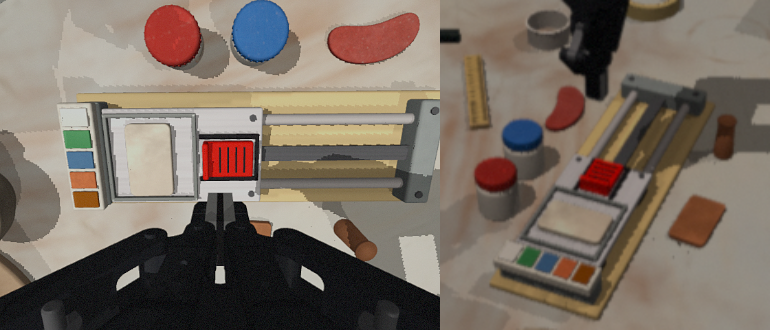

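The wrist half shows the carriage against the strip at (100,150). The tile is centred in the tray at (150,158), and the button at (228,158) is up, with its flat at 52.8 mm and bench x = 70. The bystanders are undisturbed, so I hand in.

```bash
python3 -c "
from rig import r
print(r.sign_off())"
```

```text
the job is handed in; nothing more can be done
None
```

The job is handed in: the carriage is at its end stop with the button up, the tile is still flat in the tray, and the last picture shows the bystanders where they were; sign-off returned no verdict.

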